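Slide a jar lid under the spring flap into the clean-lid bin

ROBOT

A 6-joint arm with a two-finger parallel gripper is mounted at the origin on the work surface. World frame = base frame: x ahead of the robot, y to its left, z up, the work surface at z = 0. Lengths are in m, angles in rad, forces in N, time in s.
With the tool pointing down it reaches from about 0.225 to 0.875 m from the base axis. Payload 3.4 kg.
Tool frame: the origin (TCP) lies at the very end of the fingers, on their centre line; the grasp point (between the pads) lies 19 mm behind it; z points along the fingers, y is the direction in which the jaws open and shut (so a half turn about z gives the same grasp; the last joint's range is limited). The gripper opens to 85 mm and grips with 20 to 120 N. Pads are 22 mm wide; open, the fingers measure 114 mm over their backs; the gripper's body (76 mm by 85 mm) begins 54 mm behind the grasp point. The pads swing forward as they close: fully open they stand 13 mm farther back than shut.
Start: joints at [1.065, 0.276, 1.505, -0, 1.361, -0.121], TCP at [0.216, 0.533, 0.231] pointing down, gripper open.
Joint ranges: [-2.89, 2.89], [-0.75, 2.08], [0.22, 2.7], [-1.18, 4.32], [0.11, 2.71], [-2.7, 2.7]. Speed limits (rad/s): [2.57, 2.57, 3.14, 3.14, 3.14, 3.14].

INTERFACE

Orientations are given as a unit quaternion [w, x, y, z].
In Python, from rig import get_state, get_image, camera_model, sign_off gives the robot as it stands. The module is installed in compiled form; this text tells all that it offers.
- The arm moves only by the tool drive_tool, never from a script. Its argument "motion" is text: rows parted by semicolons, each of 7 numbers parted by spaces: the turn, a rotation vector about the tool's x, y, z in degrees, then the shift along the tool's x, y, z in m, then the opening in per cent of the stroke, from 0 (shut) to 100 (fully open). In form: wx wy wz tx ty tz hand; .... A call has 1 to 12 rows; each row shifts and turns the pose as measured when the row begins, along the tool's axes as they then stand; what a row does not reach is not made up. A row lasts 1/8 s, in which the tool goes at most 62.5 mm and 10.7 degrees, less where a joint would pass 70% of its speed; a pose out of reach is approached as far as the arm can. A call is refused whole if a number of a shift passes 0.0625 or a number of a turn 10.7, either way. A call with a gripper value outside its range is refused whole. The fingers move at their own pace and stop on an object; "newtons" is the grip in N (left out, the last holds). Time passes only in rows, so rows that do not move let the fingers close. It gives the time, the measured TCP pose, the force and the opening at its end, in the units of the state.
- get_state(): the state, without advancing time (a new reading comes with each control period).
- get_image(name): name is "side" or "top" or "wrist"; returns (picture, depth): 400x640x3 uint8, red, green, blue; 400x640 float32, m along the optical axis (not along the pixel's ray), 0 where there is no reading.
- camera_model(name): a dict with "camera_matrix" (3x3 intrinsics, pixels), "D" ([k1, k2, p1, p2, k3] as OpenCV has them; the pictures are not rectified), "cam_to_world" (4x4, takes a point from camera to world coordinates); the wrist camera has in their place "T_tool_cam" (4x4, takes a point from camera to tool coordinates, whose origin is the TCP and whose axes are the flange's). Camera axes: x right, y up, looking along -z (the intrinsics and any distortion apply to the point x, -y, -z); pixel columns grow to the right and rows downward; lengths in m; the calibration is good to about 2 mm. A picture is of the moment at which its call begins: read the wrist's pose just before it. camera_model takes no time and is no camera call.
- sign_off(): hands the job in, once; it reports no verdict.
The state is a dict: "clock": time; "qpos": joint angles; "qd": joint speeds; "effort": joint torques, N m; "position": TCP position; "ee_rot": TCP orientation; "contact_force": force on the tool from outside, world axes, zero at the start; "moment": the same for the moment, N m; "width": finger opening in m.
Only numpy, scipy, OpenCV 4.12 (cv2) and the standard library are available. Lean on these libraries where they do the work, as an engineer would, in place of code of your own. Each camera call takes 0.05 s, during which the arm holds its last target.

TASK

Put the red-topped twist lid away in the lid bin without picking it up: with one fingertip press the orange tab down and keep it down so that the spring flap stays up, while the other fingertip pushes the lid along the runway and under the flap until it drops into the bin. Then let go, so that the flap springs fully shut. Do not lift the lid, and leave the jar, sieve, saucer, tongs, mug and spare lid where they are.

Things in the scene. Friction and masses are not known exactly. Their poses are not given: they have to be found in the camera images.
- bin: Fixed lid bin: grey box, clear cover, white runway in front leading under an orange flap. Origin at shelf height below the shut flap, on the runway's centre line; x along the runway into the bin, y across it towards the tab, z up. All mm below are in this frame. Box: x 4 to 115, inside y -50 to 50, floor z 6, cover top z 103.
- runway (a point): Point of the runway's flat top under the flap (x 0, y 0, z 60 in the bin's frame; same axes). The top runs from x = -110 to +10; two rails 10 mm high, 4 thick, ending at x = -4, keep the lid between y = -23.5 and 23.5.
- edge (a point): Middle of the runway's inner end (x 10, y 0, z 60 in the bin's frame), a free edge above the bin's floor. A lid pushed until its centre is past this edge tips over it and falls in.
- flap (a joint): Opening of the flap, rad: 0 shut, stop at 0.95. A plate 3 mm thick in the plane x = 0, shut 1 to 16 mm above the runway; it swings up sideways like a level-crossing barrier. A lid pushed against it cannot open it; pressing the tab does, and a spring (some 4 N at the tab) shuts it when let go. At 0.82 the tab is level; from 0.7 the lid fits under.
- flap_axis (a point): Point on the flap's pivot rod, which runs along the runway at y 35, z 70 (bin's frame; this point at x 0). The raised flap stays in the plane x = 0, over the runway, its top up to 122 mm above the shelf: a finger from above can follow the lid only until the finger's front is at x = -2.
- tab (a point): Middle of the upper face of the orange ribbed tab, part of the flap, across the rod from the plate: x -100 to -6, 28 mm wide. Shut, it slopes up outwards at 0.82 rad, y 44 to 61, outer edge z 93. Pressed level: y 43 to 70, top z 65, so 5 mm above the runway. Press it anywhere along its length, best at y 55; a fingertip may slide along it. Base below it: z 45.
- lid_center (a point): Centre, half-way up, of the loose steel twist lid with a red top that lies flat on the runway: 43 mm across, 13 mm high, about 16 g.
- jar: Tall closed glass jar, 86 mm across, 175 mm high, standing on the shelf; origin at the centre of its foot.
- sieve: Yellow plastic sieve, bowl 136 mm across and 50 mm high, handle reaching 170 mm from its centre along its y; origin at the centre of its foot.
- saucer: White ceramic saucer, 140 mm across, 20 mm high; origin at the centre of its foot.
- spare_lid: A second twist lid, with a green top, 43 mm across, 13 mm high, lying on the shelf away from the bin; not part of the job. Origin at the centre of its underside.
- tongs: Aluminium kitchen tongs lying flat along their x, 225 mm long, 70 mm wide, 12 mm high; origin near the middle, at shelf height.
- mug: Blue ceramic mug, 76 mm across, 85 mm high; origin at the centre of its foot.
There are look-alikes about, which are no part of the job. What is shaped like the part that bears lid_center but purple is not meant.

How it is judged:
By the outcome, as a careful person would: the job done as asked, in the order asked, and still so for the second after the job is handed in, with the robot touching nothing.
It also fails if it takes over 38 s, if anything falls off the work surface, if the arm or the gripper's body presses on something with over 40 N, if the wrist force passes 120 N, or if a joint passes its speed limit or range.

## Working session

There is one attempt and no reset: what is moved stays moved. The work goes in short steps, Python scripts to look and compute and a tool call to move; the robot and the scene stay as the last step left them, time stands still between calls to the robot, and variables do not carry over. Pictures are saved under pics/ and viewed, and the job is handed in when it is done.

Besides the shell and the picture viewer there is one more tool, called after "Request:" by a JSON object that holds its "name" and its "arguments", one argument or row to a line. drive_tool: Moves the arm, as the interface text tells. Its arguments: {"type":"object","properties":{"motion":{"type":"string"},"newtons":{"type":"number"}},"required":["motion"]}

```bash
mkdir -p pics; ls
python3 - <<'E'
from rig import *
import cv2,numpy as np
s=get_state();print({k:np.round(v,3).tolist() for k,v in s.items()})
for n in ("top","side","wrist"):
    p,d=get_image(n);np.savez(f"pics/{n}0.npz",p=p,d=d);cv2.imwrite(f"pics/{n}0.png",p[:,:,::-1])
    m=camera_model(n);print(n,{k:np.round(v,4).tolist() for k,v in m.items()})
E
```

```text
pics
{'clock': 0.0, 'qpos': [1.065, 0.277, 1.506, -0.0, 1.361, -0.121], 'qd': [-0.0, 0.0, -0.002, -0.001, 0.001, -0.001], 'effort': [-0.001, -41.676, -24.581, -0.001, 0.011, -0.0], 'position': [0.216, 0.532, 0.23], 'ee_rot': [-0.0, 0.191, 0.982, -0.001], 'contact_force': [0.349, 0.181, -0.376], 'moment': [-0.033, 0.013, 0.055], 'width': 0.086}
top {'camera_matrix': [[486.9677, 0.0, 321.179], [0.0, 486.9677, 195.5359], [0.0, 0.0, 1.0]], 'D': [0.0314, 0.0, 0.0, 0.0, 0.0], 'cam_to_world': [[0.0265, 0.9961, -0.0846, 0.378], [-0.9996, 0.026, -0.0061, -0.0221], [-0.0039, 0.0847, 0.9964, 1.4714], [0.0, 0.0, 0.0, 1.0]]}
side {'camera_matrix': [[441.0602, 0.0, 318.3297], [0.0, 441.0602, 203.3965], [0.0, 0.0, 1.0]], 'D': [-0.0108, 0.0, 0.0, 0.0, 0.0], 'cam_to_world': [[0.7179, 0.3714, -0.5887, -0.2705], [-0.6957, 0.4107, -0.5893, -0.78], [0.0229, 0.8327, 0.5533, 0.8067], [0.0, 0.0, 0.0, 1.0]]}
wrist {'camera_matrix': [[275.5546, 0.0, 317.2784], [0.0, 275.5546, 199.8983], [0.0, 0.0, 1.0]], 'D': [-0.0025, 0.0, 0.0, 0.0, 0.0], 'T_tool_cam': [[0.001, 0.9594, 0.282, 0.0724], [1.0, -0.0009, -0.0002, 0.0002], [0.0, 0.282, -0.9594, -0.1423], [0.0, 0.0, 0.0, 1.0]]}
```

View pics/top0.png

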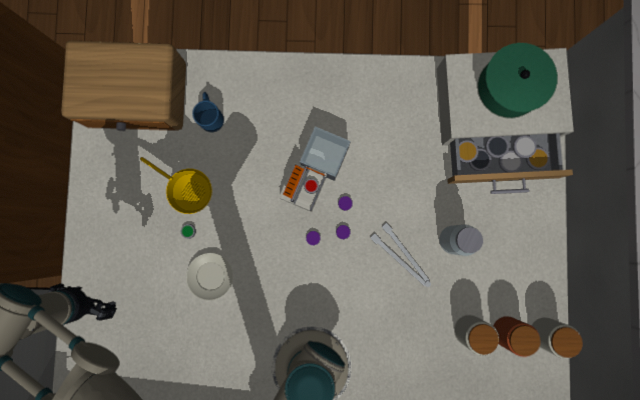

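View pics/side0.png

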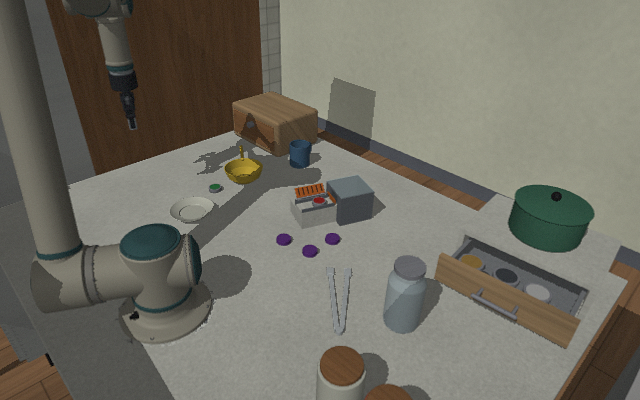

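View pics/wrist0.png

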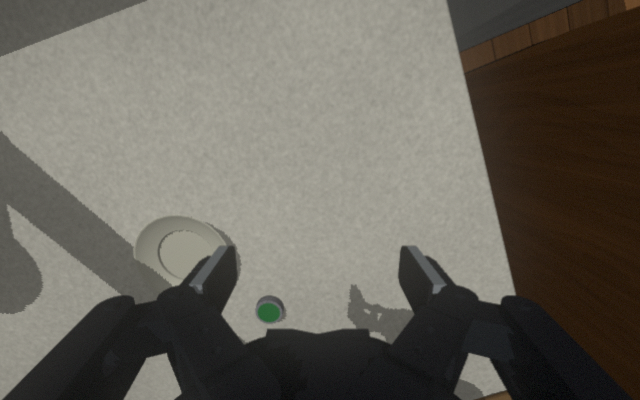

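The top view shows one red lid on the white runway at (311,186), next to the orange tab at (293,181). The bin cover is at (325,152). The purple look-alikes are at (345,202), (343,231) and (313,237), and the green spare is at (188,230). Only the red one fits, so I'll enlarge and measure it.

```bash
cat > h.py <<'E'
import numpy as np,cv2
from rig import camera_model,get_state
from scipy.spatial.transform import Rotation as R
def Twc(n,s=None):
    m=camera_model(n)
    if n!='wrist': return np.array(m['cam_to_world'])
    T=np.eye(4);q=s['ee_rot'];T[:3,:3]=R.from_quat([q[1],q[2],q[3],q[0]]).as_matrix();T[:3,3]=s['position']
    return T@np.array(m['T_tool_cam'])
def ray(n,uv,s=None):
    m=camera_model(n);K=np.array(m['camera_matrix']);D=np.array(m['D'])
    u=cv2.undistortPoints(np.array(uv,float).reshape(-1,1,2),K,D).reshape(-1,2)
    return np.c_[u[:,0],-u[:,1],-np.ones(len(u))]
def pts(n,uv,d,s=None):
    T=Twc(n,s);r=ray(n,uv)*np.asarray(d).reshape(-1,1);return r@T[:3,:3].T+T[:3,3]
def atz(n,uv,z,s=None):
    T=Twc(n,s);r=ray(n,uv)@T[:3,:3].T;k=(z-T[2,3])/r[:,2];return T[:3,3]+r*k[:,None]
def proj(n,P,s=None):
    m=camera_model(n);K=np.array(m['camera_matrix']);D=np.array(m['D']);T=np.linalg.inv(Twc(n,s))
    c=np.atleast_2d(P)@T[:3,:3].T+T[:3,3];c[:,1:]*=-1
    return cv2.projectPoints(c,np.zeros(3),np.zeros(3),K,D)[0].reshape(-1,2)
E
python3 - <<'E'
from h import *
for n,(x0,y0,w,hh) in (("top",(260,100,120,120)),("side",(270,160,120,80))):
    z=np.load(f"pics/{n}0.npz");p=z['p'];d=z['d']
    c=cv2.resize(p[y0:y0+hh,x0:x0+w],None,fx=5,fy=5,interpolation=cv2.INTER_CUBIC);cv2.imwrite(f"pics/{n}c.png",c[:,:,::-1])
    r,g,b=[p[...,i].astype(int) for i in range(3)]
    red=(r>110)&(g<60)&(b<70); org=(r>150)&(g>60)&(g<140)&(b<70)
    for nm,k in(("red",red),("org",org)):
        k=k.copy();m=np.zeros_like(k);m[y0:y0+hh,x0:x0+w]=1;k&=m
        v,u=np.nonzero(k);P=pts(n,np.c_[u,v],d[v,u]);print(n,nm,len(u),u.mean(),v.mean(),np.median(P,0).round(4),P.min(0).round(3),P.max(0).round(3))
        if nm=="red":print(atz(n,[[u.mean(),v.mean()]],0.073))
        else:
            xy=P[:,:2]-P[:,:2].mean(0);print("axis",np.linalg.svd(xy,full_matrices=False)[2])
E
```

```text
top red 200 302.155 183.455 [0.5267 0.0291 0.0766] [ 0.378 -0.022  0.067] [0.576 0.092 1.471]
[[0.53035164 0.04232793 0.073     ]]
top org 22 296.6363636363636 182.86363636363637 [0.5328 0.0586 0.0744] [0.49  0.021 0.067] [0.572 0.079 0.08 ]
axis [[-0.90678145  0.42160099]
 [ 0.42160099  0.90678145]]
side red 61 319.4590163934426 199.14754098360655 [0.5265 0.014  0.073 ] [ 0.506 -0.012  0.064] [0.573 0.089 0.091]
[[0.52900207 0.0159282  0.073     ]]
side org 12 305.5 188.25 [0.5173 0.0748 0.0883] [0.49  0.057 0.074] [0.58  0.097 0.093]
axis [[-0.94457529  0.32829486]
 [ 0.32829486  0.94457529]]
```

View pics/topc.png

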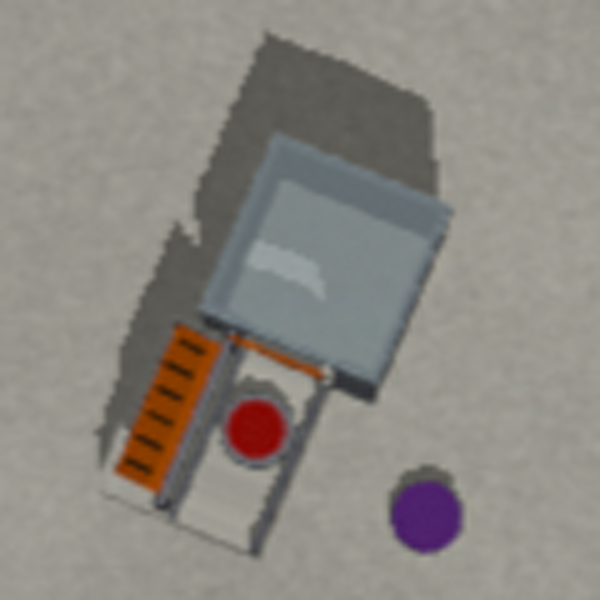

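View pics/sidec.png

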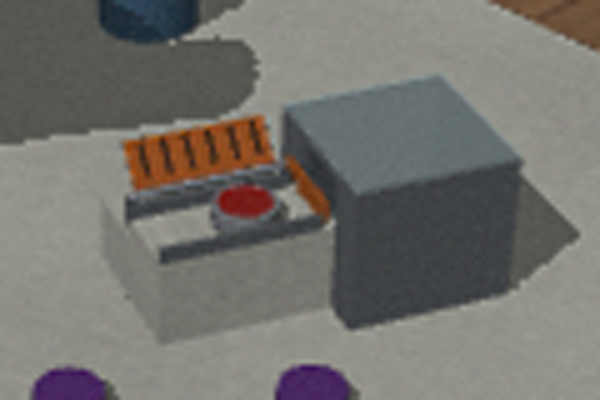

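Run:
```python
from h import *
from scipy.optimize import least_squares
top=[((-100,61,93),(115,470)),((-6,61,93),(180,325)),((-6,44,73),(222,345)),((-100,44,73),(157,490)),((115,53,103),(278,135)),((115,-53,103),(453,210)),((-110,-27.5,70),(256,555)),((-110,23.5,60),(175,518))]
side=[((-100,61,93),(125,143)),((-6,61,93),(268,117)),((-6,44,73),(275,160)),((-100,44,73),(138,190)),((4,53,103),(285,105)),((4,-53,103),(352,193)),((115,-53,103),(522,160)),((115,53,103),(437,75)),((-110,-27.5,70),(163,255))]
Q=[('top',np.array([a for a,_ in top])/1e3,np.array([b for _,b in top])/5+[260,100]-.4),('side',np.array([a for a,_ in side])/1e3,np.array([b for _,b in side])/5+[270,160]-.4)]
def W(v,P):
    c,s=np.cos(v[2]),np.sin(v[2]);return P@np.array([[c,-s,0],[s,c,0],[0,0,1]]).T+[v[0],v[1],0]
def f(v,q): return np.concatenate([(proj(n,W(v,P))-u).ravel() for n,P,u in q])
for q in(Q,Q[:1],Q[1:]):
    r=least_squares(f,[.57,.02,-.4],args=(q,),loss='soft_l1');print(r.x.round(4),r.fun.round(1).tolist())
r=least_squares(f,[.57,.02,-.4],args=(Q,),loss='soft_l1');np.save('bin.npy',r.x)
for n,uv in(("top",(257,430)),("side",(246,202))):
    o=(260,100) if n=="top" else(270,160)
    p=atz(n,[np.array(uv)/5+o-.4],.073)[0];v=r.x;d=p[:2]-v[:2];c,s=np.cos(v[2]),np.sin(v[2]);print(n,p,"bin frame",c*d[0]+s*d[1],-s*d[0]+c*d[1])
```

```text
[ 0.5646 -0.0017 -0.3815] [1.3, 1.2, 1.6, 0.1, -1.1, -0.6, -1.1, 0.1, 1.4, 0.0, 0.5, -0.4, 0.5, 0.2, 0.7, 0.8, -0.2, -0.4, -0.7, -0.6, -0.2, -1.1, -0.9, -1.6, -0.1, -0.3, 0.6, -0.6, -0.1, -0.9, 1.2, -0.3, -0.9, -0.8]
[ 5.649e-01  1.000e-04 -3.824e-01] [0.7, 1.0, 1.0, -0.1, -1.7, -0.7, -1.7, -0.1, 0.8, -0.1, -0.1, -0.5, -0.2, 0.0, 0.0, 0.6]
[ 0.5626 -0.0049 -0.3695] [-0.1, 0.5, -0.7, 0.1, -0.1, -0.4, -0.8, -0.7, -0.0, 0.4, 1.1, 0.0, 0.3, -0.5, 1.2, 0.1, -0.4, 0.2]
top [0.52479224 0.01661255 0.073     ] bin frame -0.04379709999321687 0.0021454064488279443
side [0.52419667 0.0138658  0.073     ] bin frame -0.04332713355179335 -0.0006256028920884667
```

The fit gives bin yaw ≈ -0.38 rad, and the lid is at bin x -43.5, y ≈ 0, with top height 73 mm, which matches. The purple decoys are on the shelf. The tool y axis is already parallel to bin y, with tool x = -bin x. Next I work out the hover move.

```bash
cat >> h.py <<'E'
def binpose(s):
    v=np.load('bin.npy');q=s['ee_rot'];M=R.from_quat([q[1],q[2],q[3],q[0]]).as_matrix()
    B=R.from_euler('z',v[2]).as_matrix();P=B.T@(np.array(s['position'])-[v[0],v[1],0]);return P*1e3,B.T@M,M
def report(goal=None):
    s=get_state();P,BM,M=binpose(s);print("t",s['clock'],"bin",P.round(1),"w",round(s['width'],4),"F",np.round(s['contact_force'],1),"q",np.round(s['qpos'],2))
    W=R.from_matrix(np.diag([-1,1,-1.]));e=R.from_matrix(BM.T@W.as_matrix()).as_rotvec(degrees=True);print("turn needed (tool)",e.round(2))
    if goal is not None:print("shift tool",(BM.T@(np.array(goal)-P)/1e3).round(4))
E
python3 -c "
from h import *
report([-86,27.5,190])"
```

```text
t 0.15 bin [-522.8  365.9  230.6] w 0.0854 F [-0.5 -0.1  0.1] q [ 1.06  0.28  1.51 -0.    1.36 -0.12]
turn needed (tool) [-0.08 -0.01 -0.19]
shift tool [-0.4379 -0.3369  0.041 ]
```

Request:
{"name": "drive_tool", "arguments": {
  "motion": "0 0 0 -0.04 -0.03 0.003 70;0 0 0 -0.04 -0.03 0.003 60;0 0 0 -0.04 -0.03 0.003 47;0 0 0 -0.04 -0.03 0.003 47;0 0 0 -0.04 -0.03 0.003 47;0 0 0 -0.04 -0.03 0.003 47;0 0 0 -0.04 -0.03 0.003 47;0 0 0 -0.04 -0.03 0.003 47;0 0 0 -0.04 -0.03 0.003 47;0 0 0 -0.04 -0.03 0.003 47",
  "newtons": 60
}}

```text
clock: 1.4
position: [0.4804, 0.095, 0.1978]
ee_rot: [-0.0, 0.187, 0.982, -0.0]
contact_force: [-0.1, 1.2, 0.5]
width: 0.0401
```

```bash
python3 -c "
from h import *
report([-86,27.5,170])"
```

```text
t 1.4 bin [-114.2   58.4  197.8] w 0.0401 F [-0.1  1.2  0.5] q [ 0.05  0.17  1.73 -0.    1.24 -1.14]
turn needed (tool) [-0.04 -0.02  0.26]
shift tool [-0.0281 -0.031   0.0279]
```

Request:
{"name": "drive_tool", "arguments": {
  "motion": "0 0 0.2 -0.02 -0.02 0.02 47;0 0 0 -0.007 -0.01 0.006 47;0 0 0 0 0 0 47"
}}

```text
clock: 1.78
position: [0.496, 0.0534, 0.1708]
ee_rot: [-0.0, 0.192, 0.981, -0.0]
contact_force: [0.1, 0.1, -1.1]
width: 0.0403
```

```bash
cat > look.py <<'E'
import sys
from h import *
from rig import get_image
tag=sys.argv[1]
for n in sys.argv[2:]:
    s=get_state();p,d=get_image(n);np.savez(f"pics/{n}{tag}.npz",p=p,d=d,pos=s['position'],q=s['ee_rot'])
    if n=='side':p=cv2.resize(p[140:260,250:410],None,fx=5,fy=5,interpolation=cv2.INTER_CUBIC)
    if n=='top':p=cv2.resize(p[90:220,250:390],None,fx=4,fy=4,interpolation=cv2.INTER_CUBIC)
    cv2.imwrite(f"pics/{n}{tag}.png",p[:,:,::-1])
E
python3 look.py 1 wrist side; python3 -c "
from h import *
report([-86,27.5,170])"
```

```text
t 1.875 bin [-84.6  26.5 171.4] w 0.04 F [-0.4  0.5  0.1] q [-0.03  0.21  1.76 -0.    1.18 -1.22]
turn needed (tool) [-0.    0.01 -0.16]
shift tool [0.0014 0.001  0.0014]
```

View pics/wrist1.png

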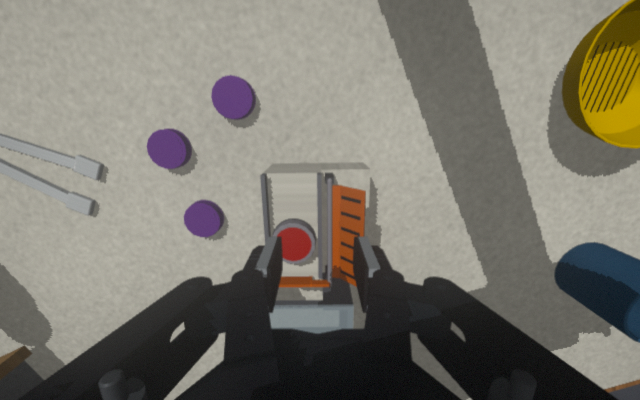

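View pics/side1.png

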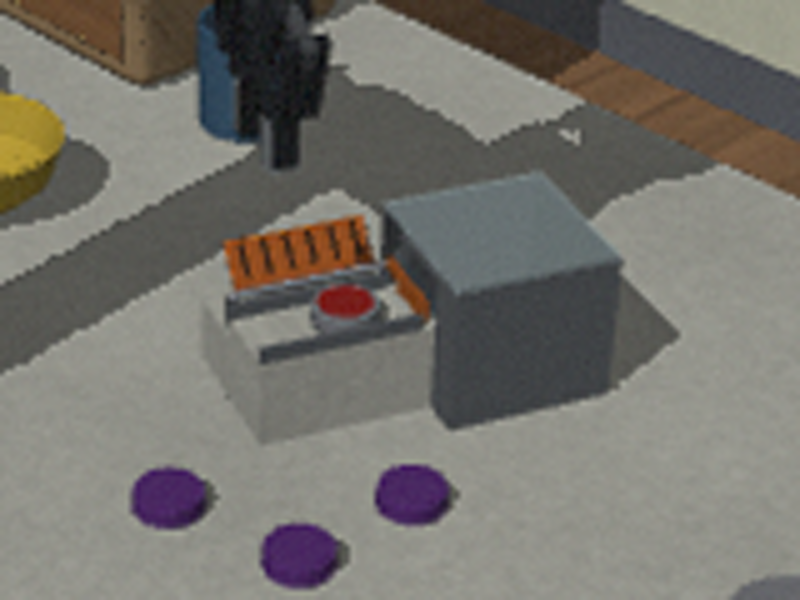

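The wrist view shows the runway (265-330, 165-285), the red lid (293,243), the tab (333-366, 186-282) and both fingertips (270,240 and 368,240). I'll refine the bin pose from this close view.

Run:
```python
import cv2
p=cv2.imread('pics/wrist1.png')[155:305,240:400];cv2.imwrite('pics/w1c.png',cv2.resize(p,None,fx=4,fy=4,interpolation=cv2.INTER_CUBIC))
```

```text
(no output)
```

View pics/w1c.png

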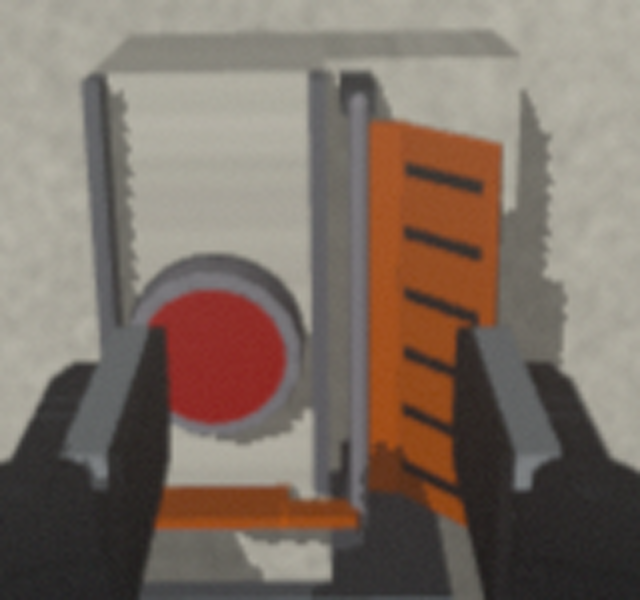

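Run:
```python
from h import *
z=np.load('pics/wrist1.npz');s={'position':z['pos'],'ee_rot':z['q']};v=np.load('bin.npy');B=R.from_euler('z',v[2]).as_matrix()
for nm,uv,h in(("tab -100,61",(502,143),93),("rail -110,-27.5",(82,78),70),("rail -110,23.5",(308,70),70),("rail -110 27.5",(330,70),70),("rail inner -4?,23.5",(318,490),70),("lid",(228,357),73),("flapbottom left?",(155,528),76),("tipL",(150,330),171),("tipR",(460,330),171),("tipLb",(105,330),171),("tipRb",(512,330),171)):
    p=atz('wrist',[np.array(uv)/4+[240,155]-.4],h/1e3,s)[0];print(nm,((p-[v[0],v[1],0])@B*1e3).round(1))
def dep(u,w):return z['d'][w,u]
for u,w in((272,245),(362,245),(296,245),(285,180)):
    print(u,w,((pts('wrist',[[u,w]],dep(u,w),s)[0]-[v[0],v[1],0])@B*1e3).round(1))
```

```text
tab -100,61 [-100.1   65.2   93. ]
rail -110,-27.5 [-109.5  -25.4   70. ]
rail -110,23.5 [-111.1   25.2   70. ]
rail -110 27.5 [-111.1   30.1   70. ]
rail inner -4?,23.5 [-4.6 27.3 70. ]
lid [-42.6   5.9  73. ]
flapbottom left? [  2.2 -13.   76. ]
tipL [-93.2   3.3 171. ]
tipR [-93.1  46.7 171. ]
tipLb [-93.3  -3.  171. ]
tipRb [-93.1  54.  171. ]
272 245 [-96.2   3.2 187.2]
362 245 [-96.2  48.2 187.5]
296 245 [-41.4   5.3  73.2]
285 180 [-101.4   -4.7   57.9]
```

Run:
```python
from h import *
z=np.load('pics/wrist1.npz');s={'position':z['pos'],'ee_rot':z['q']};v=np.load('bin.npy');B=R.from_euler('z',v[2]).as_matrix()
for nm,uv,h in(("rod",(359,110),70),("rod",(357,480),70),("railL inner top",(308,75),70),("railL",(310,200),70),("railL",(314,350),70),("railL",(317,480),70),("rail-R outer",(82,80),70),("rail-R outer",(90,200),70),("rail-R outer",(100,320),70),("tab out",(502,150),93),("tab out",(497,310),93)):
    p=atz('wrist',[np.array(uv)/4+[240,155]-.4],h/1e3,s)[0];print(nm,((p-[v[0],v[1],0])@B*1e3).round(1))
```

```text
rod [-101.9   36.7   70. ]
rod [-7.4 37.  70. ]
railL inner top [-110.    25.2   70. ]
railL [-80.7  25.6  70. ]
railL [-42.9  26.4  70. ]
railL [-7.5 27.  70. ]
rail-R outer [-109.   -25.4   70. ]
rail-R outer [-80.9 -25.3  70. ]
rail-R outer [-50.9 -24.7  70. ]
tab out [-98.6  65.3  93. ]
tab out [-62.9  65.8  93. ]
```

Run:
```python
from h import *
v=np.load('bin.npy');c,s=np.cos(v[2]),np.sin(v[2]);v+=[-s*.003,c*.003,.008];np.save('bin.npy',v);print(v)
report([-88,27,112])
```

```text
[ 0.56575844  0.00109847 -0.37352456]
t 1.875 bin [-84.4  24.1 171.4] w 0.04 F [-0.4  0.5  0.1] q [-0.03  0.21  1.76 -0.    1.18 -1.22]
turn needed (tool) [-0.    0.01 -0.61]
shift tool [0.0036 0.0028 0.0594]
```

Request:
{"name": "drive_tool", "arguments": {
  "motion": "0 0 -0.6 0.0035 0.003 0.025 47;0 0 0 0 0 0.025 47;0 0 0 0 0 0.009 47;0 0 0 0 0 0 47"
}}

```text
clock: 2.38
position: [0.4945, 0.0633, 0.1146]
ee_rot: [0.003, 0.183, 0.983, 0.001]
contact_force: [0.4, -0.1, 1.0]
width: 0.0403
```

```bash
python3 look.py 2 wrist side;  python3 - <<'E'
from h import *
report([-88,27,100])
p=cv2.imread('pics/wrist2.png')[130:330,220:420];cv2.imwrite('pics/w2c.png',cv2.resize(p,None,fx=3,fy=3,interpolation=cv2.INTER_CUBIC))
E
```

```text
t 2.475 bin [-88.2  31.9 115.3] w 0.0401 F [ 0.1 -0.  -1. ] q [-0.01  0.26  1.85  0.    1.03 -1.22]
turn needed (tool) [0.26 0.43 0.33]
shift tool [-0.0001 -0.005   0.0153]
```

View pics/w2c.png

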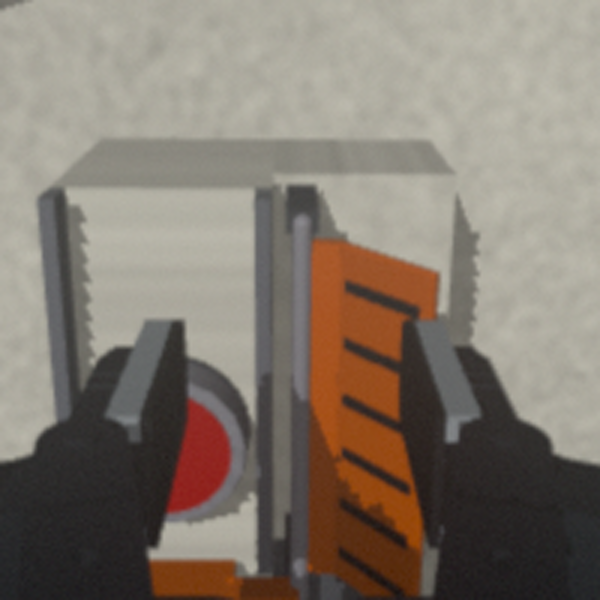

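View pics/side2.png

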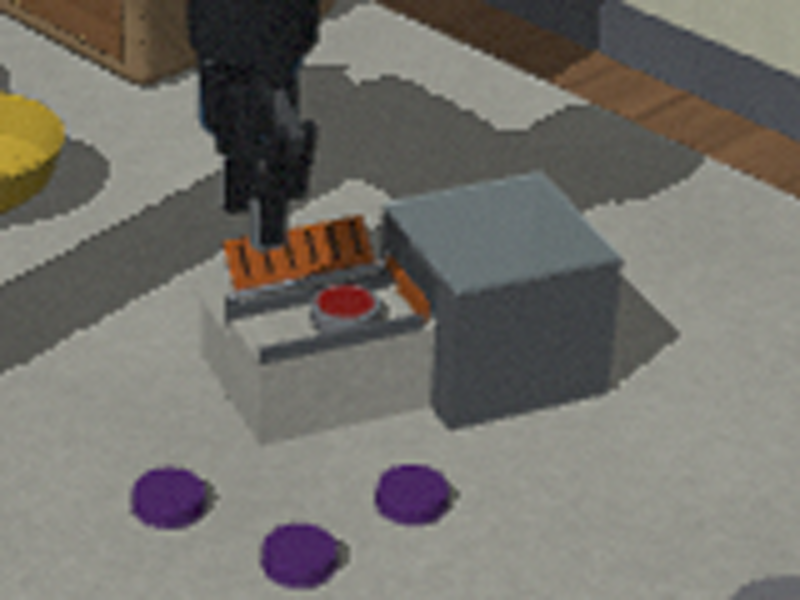

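```bash
cat > tips.py <<'E'
import sys
from h import *
tag=sys.argv[1];z=np.load(f'pics/wrist{tag}.npz');s={'position':z['pos'],'ee_rot':z['q']}
v=np.load('bin.npy');B=R.from_euler('z',v[2]).as_matrix()
d=z['d'];V,U=np.mgrid[150:330,220:420];V=V.ravel();U=U.ravel()
P=(pts('wrist',np.c_[U,V],d[V,U],s)-[v[0],v[1],0])@B*1e3
T=((np.array(s['position'])-[v[0],v[1],0])@B*1e3);print("TCP",T.round(1))
fin=(d[V,U]<.165)&(d[V,U]>.05)
for nm,k in(("L",U<300),("R",U>345)):
    Q=P[fin&k];zz=Q[:,2].min();q=Q[Q[:,2]<np.percentile(Q[:,2],1)+3];print(nm,"tip z",zz.round(1),"q",q.min(0).round(1),q.max(0).round(1),len(q))
org=(z['p'][V,U,0]>90)&(z['p'][V,U,2]<60)
E
python3 tips.py 1;python3 tips.py 2;python3 - <<'E'
from h import *
z=np.load('pics/wrist2.npz');s={'position':z['pos'],'ee_rot':z['q']};v=np.load('bin.npy');B=R.from_euler('z',v[2]).as_matrix()
f=lambda uv,h:((atz('wrist',[np.array(uv)/3+[220,130]-.4],h/1e3,s)[0]-[v[0],v[1],0])@B*1e3).round(1)
for nm,uv,h in(("rail -110,-27.5",(38,195),70),("rail -110 23.5",(256,187),70),("rail -? 23.5",(257,560),70),("rail -50ish -27.5",(55,410),70),("tab -100,61",(438,272),93),("rod",(302,225),70),("rod",(302,570),70)):print(nm,f(uv,h))
for h in (115,119):
  for uv in((148,322),(185,322),(415,322),(447,322)):print("tip",h,f(uv,h))
E
```

```text
TCP [-84.1  23.2 170.8]
L tip z 171.4 q [-96.7  -7.6 171.4] [-75.    3.8 179. ] 104
R tip z 171.4 q [-96.2  43.5 171.4] [-73.7  55.4 179.4] 113
TCP [-89.   31.9 114.6]
L tip z 114.9 q [-101.4    1.1  114.9] [-79.6  12.4 122.7] 104
R tip z 114.9 q [-101.7   52.2  114.9] [-78.9  64.  123.3] 115
rail -110,-27.5 [-109.8  -27.4   70. ]
rail -110 23.5 [-112.    23.6   70. ]
rail -? 23.5 [-7.8 23.2 70. ]
rail -50ish -27.5 [-53.1 -27.8  70. ]
tab -100,61 [-99.8  62.8  93. ]
rod [-102.8   34.4   70. ]
rod [-4.6 35.4 70. ]
tip 115 [-98.    5.1 115. ]
tip 115 [-98.  12. 115.]
tip 115 [-98.3  54.9 115. ]
tip 115 [-98.3  60.8 115. ]
tip 119 [-99.8   5.9 119. ]
tip 119 [-99.8  12.6 119. ]
tip 119 [-100.1   54.2  119. ]
tip 119 [-100.1   60.   119. ]
```

The close view agrees with the updated bin frame to within 1 mm. The tips are 22 mm along x and about ±24 mm from the TCP, so I widen the opening slightly and centre it.

Request:
{"name": "drive_tool", "arguments": {
  "motion": "0.2 0.4 0.3 0 -0.0045 0 54;0 0 0 0 0 0.004 54;0 0 0 0 0 0 54"
}}

```text
clock: 2.85
position: [0.4948, 0.0585, 0.1128]
ee_rot: [0.002, 0.186, 0.983, 0.001]
contact_force: [-0.1, -0.4, 0.1]
width: 0.0463
```

```bash
python3 look.py 3 wrist; python3 tips.py 3;  python3 - <<'E'
from h import *
report([-88,27.5,66])
E
```

```text
TCP [-87.   27.5 112.8]
L tip z 114.5 q [-99.4  -5.3 114.5] [-77.    5.1 122. ] 108
R tip z 115.3 q [-99.6  50.8 115.3] [-77.5  62.6 122.2] 109
t 2.9 bin [-86.8  27.6 113. ] w 0.0463 F [ 0.9  0.1 -0.1] q [-0.02  0.26  1.85  0.    1.03 -1.22]
turn needed (tool) [ 0.12  0.23 -0.  ]
shift tool [ 0.0014 -0.0002  0.047 ]
```

Request:
{"name": "drive_tool", "arguments": {
  "motion": "0 0.2 0 0.001 0 0.012 54;0 0 0 0 0 0.012 54;0 0 0 0 0 0.01 54;0 0 0 0 0 0 54"
}}

```text
clock: 3.4
position: [0.4941, 0.0587, 0.0764]
ee_rot: [0.0, 0.186, 0.983, 0.001]
contact_force: [-0.4, -1.6, 1.2]
width: 0.0463
```

```bash
python3 look.py 4 wrist;  python3 - <<'E'
from h import *
report([-88,27.5,65])
p=cv2.imread('pics/wrist4.png')[130:330,220:420];cv2.imwrite('pics/w4c.png',cv2.resize(p,None,fx=3,fy=3,interpolation=cv2.INTER_CUBIC))
E
```

```text
t 3.45 bin [-87.7  27.4  76.7] w 0.0461 F [-0.8 -1.7  1.4] q [-0.02  0.3   1.9   0.    0.94 -1.22]
turn needed (tool) [ 0.1  -0.   -0.01]
shift tool [0.0003 0.0001 0.0117]
```

View pics/w4c.png

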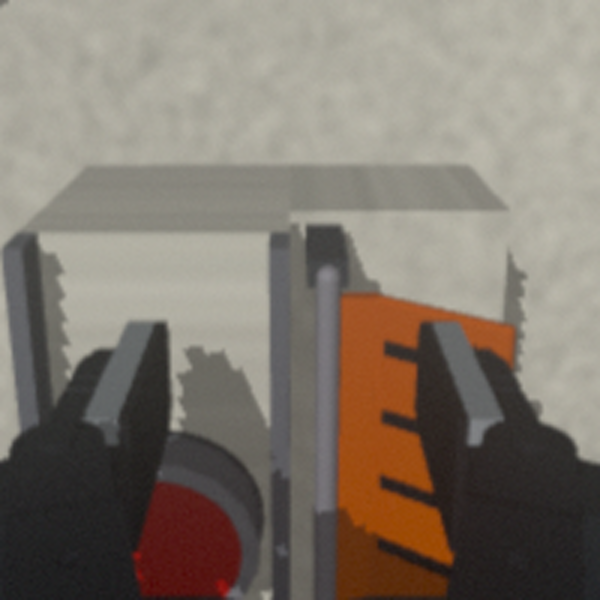

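Both fingers are well placed, one between the rails and one on the tab, and the tab is being pressed. I go on down to z ≈ 65 mm.

Request:
{"name": "drive_tool", "arguments": {
  "motion": "0 0 0 0 0 0.006 54;0 0 0 0 0 0.005 54;0 0 0 0 0 0 54"
}}

```text
clock: 3.82
position: [0.4949, 0.0592, 0.0659]
ee_rot: [0.001, 0.186, 0.983, 0.002]
contact_force: [-1.0, -0.9, 4.0]
width: 0.0466
```

```bash
python3 look.py 5 wrist side;  python3 - <<'E'
from h import *
report([-88,27.5,65])
E
```

```text
t 3.925 bin [-87.2  28.2  66.2] w 0.0465 F [-0.9  1.   2.4] q [-0.02  0.32  1.91  0.    0.91 -1.22]
turn needed (tool) [ 0.19  0.09 -0.03]
shift tool [ 0.0008 -0.0007  0.0011]
```

View pics/side5.png

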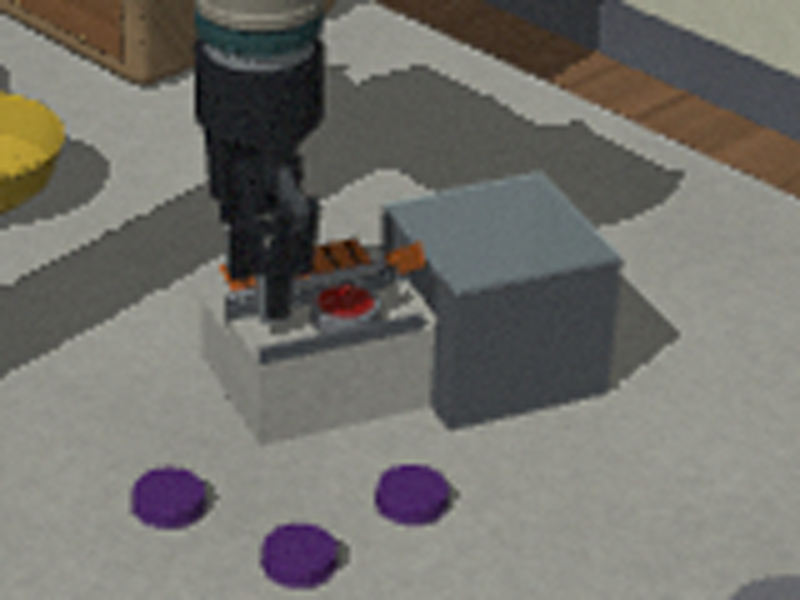

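View pics/wrist5.png

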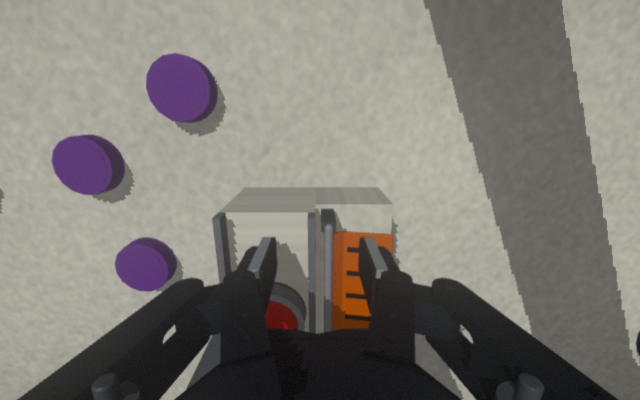

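The side view shows the flap raised at (405,258), with the tip behind the lid and the tab near level. I push, pressing slightly more.

Request:
{"name": "drive_tool", "arguments": {
  "motion": "0.2 0 0 -0.004 -0.001 0.001 54;0 0 0 -0.007 0 0 54;0 0 0 -0.007 0 0 54;0 0 0 -0.007 0 0 54;0 0 0 0 0 0 54"
}}

```text
clock: 4.55
position: [0.5174, 0.0484, 0.0649]
ee_rot: [-0.001, 0.186, 0.983, -0.001]
contact_force: [-0.8, -0.1, 4.1]
width: 0.0459
```

```bash
python3 look.py 6 side;  python3 - <<'E'
from h import *
report([-16,27.5,65])
E
```

```text
t 4.6 bin [-62.4  26.5  64.9] w 0.0462 F [-0.6 -0.8  3.4] q [-0.04  0.35  1.86 -0.    0.93 -1.24]
turn needed (tool) [-0.1  -0.12 -0.01]
shift tool [-0.0464  0.0011 -0.0002]
```

View pics/side6.png

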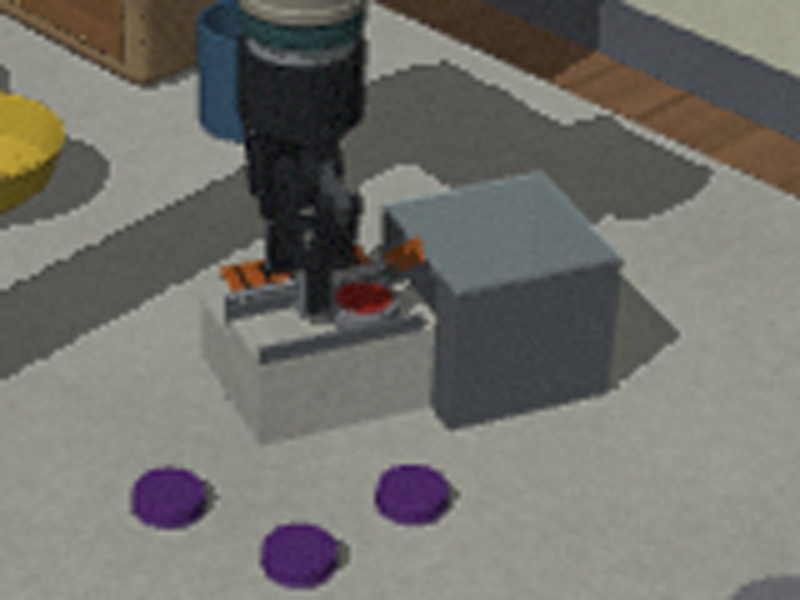

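The lid has moved along the runway, and the flap is still up. I keep pushing.

Request:
{"name": "drive_tool", "arguments": {
  "motion": "0 0 0 -0.008 0.001 0 54;0 0 0 -0.008 0 0 54;0 0 0 -0.008 0 0 54;0 0 0 0 0 0 54"
}}

```text
clock: 5.1
position: [0.5414, 0.04, 0.0648]
ee_rot: [-0.001, 0.186, 0.983, -0.001]
contact_force: [-1.5, -0.4, 3.7]
width: 0.0457
```

```bash
python3 look.py 7 side;  python3 - <<'E'
from h import *
report([-16,27.5,65])
E
```

```text
t 5.15 bin [-36.9  27.4  64.8] w 0.0463 F [ 0.1 -0.7  2.7] q [-0.05  0.38  1.81 -0.    0.96 -1.25]
turn needed (tool) [-0.11 -0.13 -0.  ]
shift tool [-0.0209  0.0001 -0.0002]
```

View pics/side7.png

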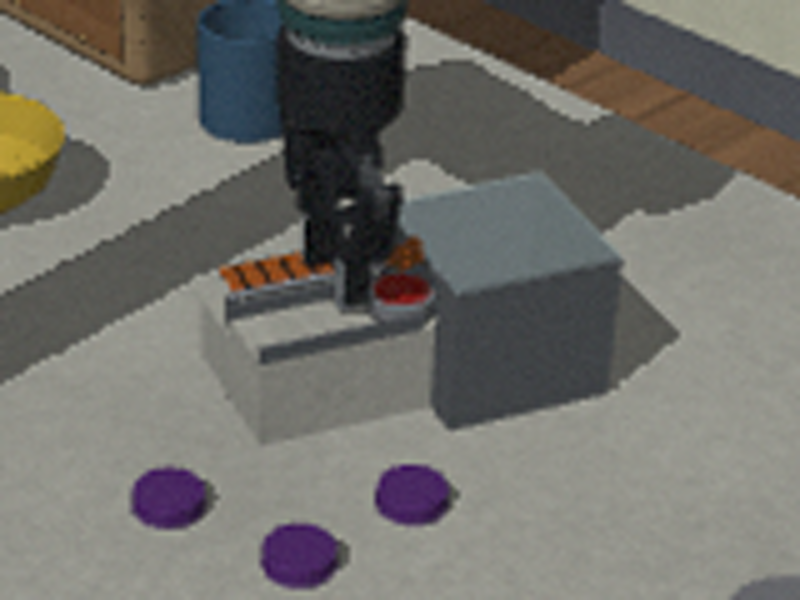

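Request:
{"name": "drive_tool", "arguments": {
  "motion": "0 0 0 -0.007 0 0 54;0 0 0 -0.007 0 0 54;0 0 0 0 0 0 54"
}}

```text
clock: 5.52
position: [0.5548, 0.0348, 0.0648]
ee_rot: [-0.002, 0.186, 0.983, -0.001]
contact_force: [-0.8, -0.5, 3.8]
width: 0.0459
```

```bash
python3 look.py 8 side top;  python3 - <<'E'
from h import *
report([-16,27.5,65])
E
```

```text
t 5.625 bin [-22.5  27.4  64.9] w 0.046 F [ 0.4 -0.8  2.8] q [-0.06  0.39  1.78 -0.    0.97 -1.26]
turn needed (tool) [-0.11 -0.13  0.01]
shift tool [-0.0065  0.0001 -0.0001]
```

View pics/side8.png

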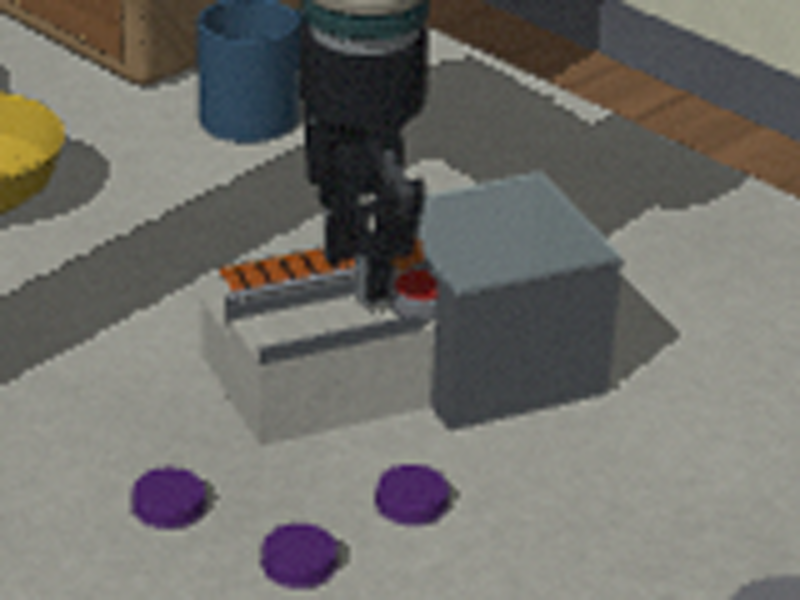

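View pics/top8.png

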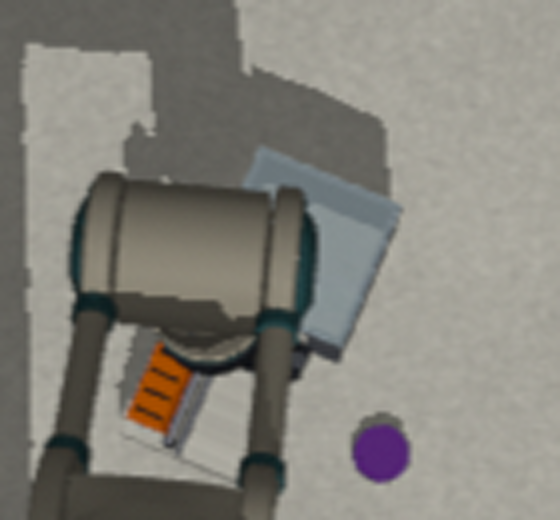

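The lid is passing under the flap, with its rim at (415,285) in the side view. I push a little further.

Request:
{"name": "drive_tool", "arguments": {
  "motion": "0 0 0 -0.004 0 0 54;0 0 0 -0.003 0 0 54;0 0 0 0 0 0 54"
}}

```text
clock: 6.0
position: [0.5604, 0.0325, 0.0647]
ee_rot: [-0.003, 0.185, 0.983, -0.001]
contact_force: [-1.2, -0.1, 3.6]
width: 0.0463
```

```bash
python3 look.py 9 side;  python3 - <<'E'
from h import *
report([-15,27.5,65])
E
```

```text
t 6.05 bin [-16.4  27.3  64.7] w 0.0461 F [-1.8 -0.6  3.5] q [-0.07  0.4   1.77 -0.    0.98 -1.26]
turn needed (tool) [-0.13 -0.26  0.02]
shift tool [-0.0014  0.0002 -0.0003]
```

View pics/side9.png

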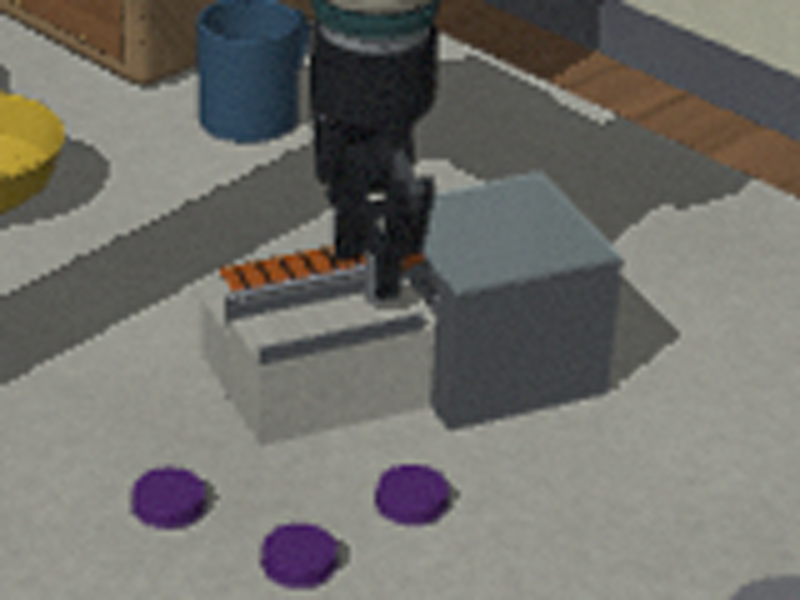

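The lid is out of sight, so it appears to have dropped. I back off 15 mm with the tab still held and check before letting go.

Request:
{"name": "drive_tool", "arguments": {
  "motion": "0 0 0 0.008 0 0 54;0 0 0 0.008 0 0 54;0 0 0 0 0 0 54"
}}

```text
clock: 6.42
position: [0.5489, 0.0378, 0.0661]
ee_rot: [0.002, 0.186, 0.983, -0.001]
contact_force: [-1.2, 0.0, 2.9]
width: 0.046
```

```bash
python3 look.py 10 side;  python3 - <<'E'
from h import *
report()
E
```

```text
t 6.475 bin [-29.1  28.   66. ] w 0.046 F [-1.  -1.1  3.3] q [-0.06  0.38  1.8  -0.    0.96 -1.25]
turn needed (tool) [-0.02  0.25 -0.  ]
```

View pics/side10.png

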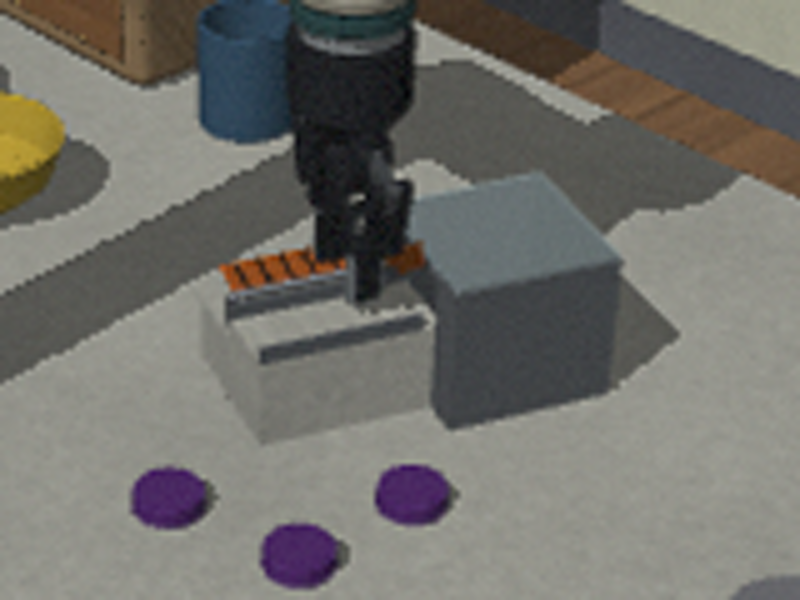

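The runway is clear. I let go by rising straight up, then move back out of the way.

Request:
{"name": "drive_tool", "arguments": {
  "motion": "0 0 0 0 0 -0.01 54;0 0 0 0 0 -0.015 54;0 0 0 0 0 -0.025 54;0 0 0 0 0 -0.04 54;0 0 0 0.02 0 -0.04 54;0 0 0 0.05 0 0 54;0 0 0 0.05 0 0 54;0 0 0 0 0.0 0 54"
}}

```text
clock: 7.48
position: [0.4311, 0.0848, 0.2034]
ee_rot: [-0.001, 0.186, 0.983, 0.001]
contact_force: [1.2, -0.3, 0.5]
width: 0.0458
```

```bash
python3 look.py 11 side top wrist;  python3 - <<'E'
from h import *
report()
E
```

```text
t 7.625 bin [-151.1   29.3  203.3] w 0.046 F [ 0.4  0.5 -0.3] q [ 0.03  0.1   1.81  0.    1.23 -1.16]
turn needed (tool) [ 0.15  0.05 -0.14]
```

View pics/side11.png

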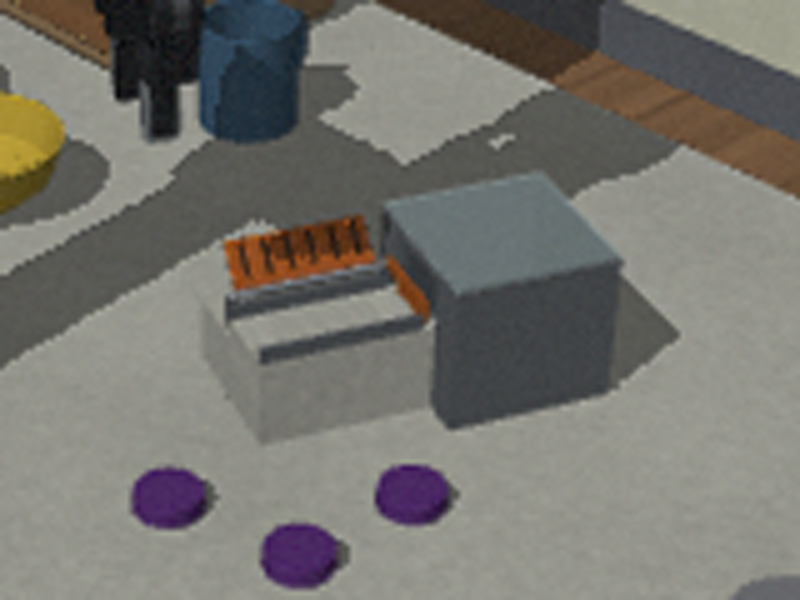

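View pics/top11.png

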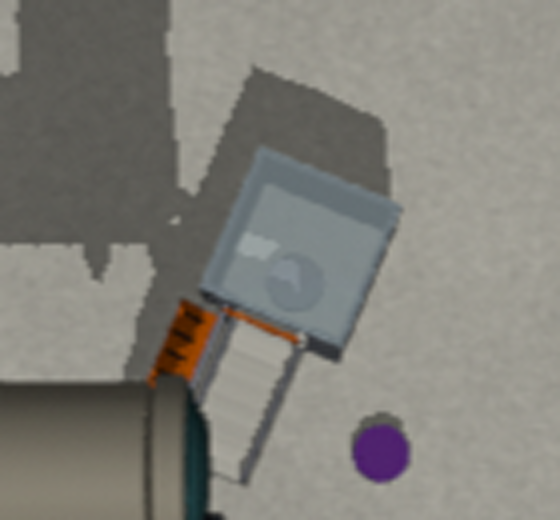

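View pics/wrist11.png

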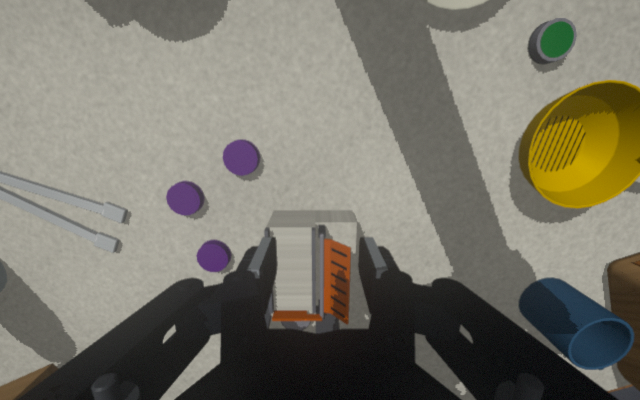

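The lid shows through the clear cover at (295,280) in the top crop, lying in the bin. The flap is shut exactly where it was at the start, the robot touches nothing, and the other objects look unmoved. I hand in.

```bash
python3 -c "
from rig import *
print(sign_off())"
```

```text
the job is handed in; nothing more can be done
None
```

The red-topped lid is in the bin and the flap has sprung fully shut. I handed the job in at about 7.6 s, well under the 38 s limit.

- **Action:** One fingertip pressed the tab level at about 65 mm and held it there. The other pushed the lid some 50–60 mm along the runway and under the flap until it dropped. I backed off a little with the tab still held, then rose straight up to let go.
- **Last checks:** The side view shows an empty runway, with tab and flap at the same pixels as before the start. The top view shows the lid through the clear cover, seemingly upside down on the bin floor. The wrist force was about zero, with the gripper more than 80 mm above the bin. The mug, sieve, tongs and spare lid looked undisturbed in these views. I did not check the jar and saucer separately, but the arm worked well away from both.
- **Disagreement:** The wrist camera put the bin about 3 mm and 0.5° away from my first fit with the other two cameras. I corrected for it before going down, and a closer wrist view then agreed to within about 2 mm.

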